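# Open the twist-lid paint jar in the bench brace

## Robot

A 6-joint arm with a two-finger parallel gripper is mounted at the origin on a cart in front of the work surface, level with it; the furniture and walls round the work are solid. World frame = base frame: x ahead of the robot, y to its left, z up, the work surface at z = 0. Lengths are in m, angles in rad, forces in N, time in s.
With the tool pointing down it reaches from about 0.425 to 0.95 m from the base axis. Payload 3.5 kg.
Tool frame: the origin (TCP) lies midway between the tips of the shut fingers; the grasp point (between the pads) lies 19 mm behind it; z points along the fingers, y is the line along which they close (so a half turn about z gives the same grasp; the last joint's range is limited). The gripper opens to 85 mm and grips with 20 to 120 N. Pads are 22 mm wide; open, the fingers measure 114 mm over their backs; the gripper's body (76 mm by 85 mm) begins 54 mm behind the grasp point. The pads swing forward as they close: fully open they stand 13 mm farther back than shut.
Start: joints at [-1.317, 0.286, 1.577, -0, 1.279, -0.15], TCP at [0.265, -0.621, 0.231] pointing down, gripper open.
Joint ranges: [-2.77, 2.77], [-0.9, 2.22], [0.21, 2.48], [-1.53, 4.67], [0.24, 2.81], [-2.84, 2.84]. Speed limits (rad/s): [2.79, 2.79, 3.14, 3.14, 3.14, 3.14].

## Interface

Orientations are given as a unit quaternion [x, y, z, w].
In Python, from plant import * gives the robot as it stands.
- The arm moves only by the tool move_arm, never from a script. Its argument "moves" is a list of rows, each a list of 3 entries, a list of its own where there are three numbers: the opening, from 0 (shut) to 1 (fully open), then the shift along the tool's x, y, z in m, then the turn, a rotation vector about the tool's x, y, z in rad. A call has exactly 10 rows; each row shifts and turns the commanded pose from where the row before left it, along the tool's axes as they then stand; what a row does not reach is not made up. A row lasts 1/12 s, in which the tool goes at most 41.7 mm and 7.16 degrees, less where a joint would pass 70% of its speed; a pose out of reach is approached as far as the arm can. A call is refused whole if a number of a shift passes 0.0417 or a number of a turn 0.125, either way. A call with a gripper value outside its range is refused whole. The fingers move at their own pace and stop on an object; "grip_force" is the grip in N (left out, the last holds). Time passes only in rows, so rows that do not move let the fingers close, or fill a call up. It gives the time, the measured TCP pose, the force, the opening and the grip force at its end, in the units of the state.
- get_state(): the state, without advancing time (a new reading comes with each control period).
- read_camera(name): name is "side" or "top"; returns the picture (384x512x3 uint8, red, green, blue); there is no depth.
- camera_params(name): a dict with "fx", "fy", "cx", "cy" (pixels), "rvec" (rotation vector, rad) and "tvec" (3), from world to camera coordinates, as OpenCV has them. Camera axes: x right, y down, z forward; pixel columns grow to the right and rows downward; lengths in m; the calibration is good to about 2 mm. A picture is of the moment at which its call begins. camera_params takes no time and is no camera call.
- sign_off(): hands the job in; it is judged then, once.
The state is a dict: "time": time; "qpos": joint angles; "dq": joint speeds; "joint_efforts": joint torques, N m; "eef_pos": TCP position; "tcp_rot": TCP orientation; "contact_force": force on the tool from outside, world axes, zero at the start; "wrist_torque": the same for the moment, N m; "opening": opening from 0.0 (shut) to 1.0 (fully open); "finger_force": force on a finger pad.
Only numpy, scipy, OpenCV 4.12 (cv2) and the standard library are available. Lean on these libraries where they do the work, as an engineer would, in place of code of your own. Each camera call takes 0.05 s, during which the arm holds its last target. There are 200 camera calls.

## Task

Open the blue square paint jar: set it fully down into the square pocket of the pale aluminium brace so that it cannot turn, then twist its tight red lid anticlockwise (seen from above) until it comes free, and raise it straight up. Finish while holding the lid level and still, right above the open jar and just clear of its neck (one to three centimetres), with the jar left upright and fully seated in the brace; leave the paint tins and the black marker where they are.

Things in the scene. Friction and masses are not known exactly. Their poses are not given: they have to be found in the camera images.
- jar_center (a point): loose blue jar, about 0.36 kg, square body 56 x 56 mm, 52 mm tall, paper label on one side; shoulder up to 58 mm, then a round neck 34 mm across, mouth 90 mm above the underside. This point: middle of the body, 26 mm above the underside; z up, x and y square to the flat sides. It fits the brace in any of four quarter turns. Closed, the jar can be carried by its lid.
- lid_center (a point): red ribbed round lid, 80 g, 54 mm across, 32 mm tall, white line on top from the middle towards its +x. This point: its middle, half-way up; z up. Closed, the point lies 80 mm above the jar's underside (lid from 64 to 96 mm). Turning it takes about 0.3 to 0.5 N m. At the start its x axis is 3 to 16 degrees clockwise (from above) of the jar's x axis.
- jar_mouth (a point): middle of the mouth, on the jar's axis, 90 mm above its underside. Three lugs in the lid hook under three on the neck; a 20 N spring seal holds them tight. With the lid's x axis 45 to 66 degrees anticlockwise of the jar's it lifts free and the seal pushes it up 3 mm; there are stops near 68 degrees and just clockwise of the start. Raised 26 mm, its lower edge clears the mouth.
- brace_pocket (a point): middle of the pocket floor of the pale aluminium brace, 8 mm above the table; z up, x and y along the pocket's sides. The brace is fixed: block 92 x 92 mm, 32 mm high, on a flange 122 x 92 x 4 mm; square pocket 60 x 60 mm, 24 mm deep, mouth bevelled by 3 mm; turned up to 30 degrees either way.
- can_1: bystander: small yellow and red paint tin, 75 mm across, 76 mm tall, to the left; origin at its underside
- can_2: bystander: another such tin, 75 mm across, 76 mm tall, to the right; origin at its underside
- black_marker: bystander: black and white marker, 138 mm long, 20 mm thick, to the left; origin at its underside
Things that resemble listed ones, but are neither listed nor needed, are in the scene too. Of the things shaped like the part that bears jar_center, the blue one is meant.

How it is judged:
On the way, in this order (a step that is already met when the one before it is completed fails the run):
1. the closed jar is fully seated in the brace's pocket (horizontal distance between jar_center and brace_pocket below 0.006 m and z of jar_center in the frame of brace_pocket below 0.03 m and angle between jar_center's own z axis and vertical below 0.08 rad and z of lid_center in the frame of jar_center below 0.056 m), for 0.2 s.
2. the lid has come free of the neck's lugs and risen, the jar still seated (z of lid_center in the frame of jar_center above 0.062 m and z of jar_center in the frame of brace_pocket below 0.034 m), for 0.1 s.
At the end, for the whole second after the job is handed in: The jar stands fully down in the pocket (within 4 mm of the floor, 6 mm of the middle, upright within 0.08 rad); the fingers hold the lid still, level within 0.2 rad, within 15 mm of straight above the mouth, its lower edge 3 to 46 mm above the mouth and touching the jar nowhere (horizontal distance between jar_center and brace_pocket below 0.006 m and z of jar_center in the frame of brace_pocket below 0.03 m and angle between jar_center's own z axis and vertical below 0.08 rad and z of lid_center in the frame of jar_mouth between 0.019 and 0.062 m and horizontal distance between lid_center and jar_mouth below 0.015 m and angle between lid_center's own z axis and vertical below 0.2 rad and contact force between lid and the fingers above 1 N and contact force between lid and jar below 0.2 N and linear speed of lid below 0.03 m/s); the arm keeps its last pose, push and grip.
It fails at once if the jar is tipped over (angle between jar_center's own z axis and vertical above 0.6 rad).
It fails at once if a paint tin or the black marker is pushed away from its place (distance of any of can_1, can_2, black_marker from where it was at the start of the episode above 0.04 m).
It also fails if it takes over 51 s, if anything falls off the work surface, if the arm or the gripper's body presses on something with over 40 N, if the wrist force passes 120 N, or if a joint passes its speed limit or range.

## Working session

There is one attempt and no reset: what is moved stays moved. The work goes in short steps, Python scripts to look and compute and a tool call to move; the robot and the scene stay as the last step left them, time stands still between calls to the robot, and variables do not carry over. Pictures are saved under pics/ and viewed, at most 10 in all, crops included, and the job is handed in when it is done.

Besides the shell and the picture viewer there is one more tool, called after ">>>" as a command line: name --argument value ..., lists and objects as JSON in quotes. move_arm: Moves the arm, as the interface text tells. Its arguments: {"type":"object","properties":{"moves":{"type":"array"},"grip_force":{"type":"number"}},"required":["moves"]}

```bash
ls; mkdir -p pics; python3 - <<'E'
from plant import *
import cv2
for n in("side","top"):
    cv2.imwrite(f"pics/{n}0.png",read_camera(n)[:,:,::-1]); print(n,camera_params(n))
print(get_state())
E
```

```text
pics
side {'fx': 355.6875163946611, 'fy': 355.6875163946611, 'cx': 247.65714706695022, 'cy': 191.72722726093954, 'rvec': array([ 0.03354129, -2.79724622,  1.36319626]), 'tvec': array([0.47613683, 0.04217331, 1.34337824])}
top {'fx': 453.69791774938517, 'fy': 453.69791774938517, 'cx': 259.90798272483954, 'cy': 186.60601499793955, 'rvec': array([ 2.16254801, -2.11029635,  0.12853157]), 'tvec': array([0.05604142, 0.47910367, 1.52918272])}
{'time': 0.1, 'qpos': array([-1.31697219e+00,  2.87093342e-01,  1.57805582e+00,  3.47429426e-06,
        1.27859831e+00, -1.49979911e-01]), 'dq': array([ 0.0019619 , -0.00249   , -0.00519809, -0.00084744,  0.00036454,
       -0.00010568]), 'joint_efforts': array([ 1.27496223e-03, -4.07294226e+01, -2.93697685e+01, -7.72364751e-05,
        3.39983788e-03,  8.87222882e-07]), 'eef_pos': array([ 0.2651077 , -0.62010366,  0.230061  ]), 'tcp_rot': array([ 9.79686464e-01,  2.00532472e-01, -5.42555205e-05, -1.07604400e-03]), 'contact_force': array([-0.38438858,  0.59043946, -0.13694755]), 'wrist_torque': array([ 0.04116756, -0.0019733 ,  0.02313212]), 'finger_force': 0.0, 'opening': 0.9999986366710193}
```

View pics/side0.png

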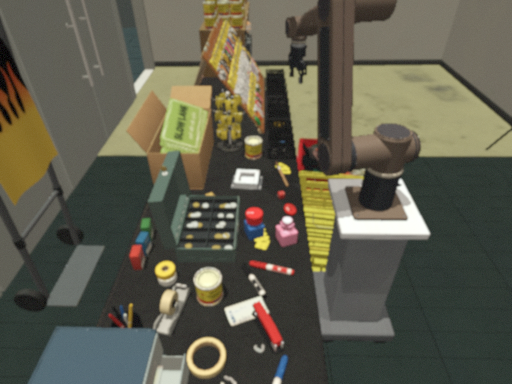

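View pics/top0.png

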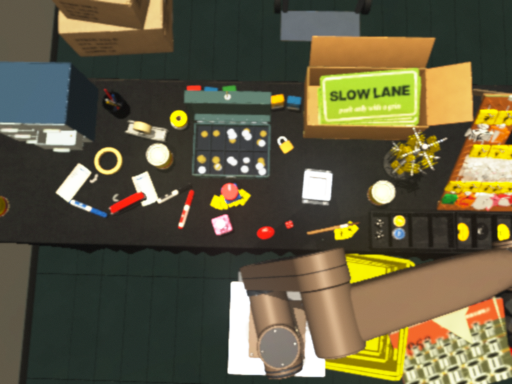

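Side picture: blue jar with red lid at (254,222), pink jar at (287,233), loose red thing at (290,209), brace at (247,179). Top picture: jar lid at (230,192), pink jar at (221,225), red thing at (265,232), brace at (317,187), tins at (158,155) and (381,192). The blue jar at (230,192) is the one I want. I'll check it in a close crop.

```bash
python3 - <<'E'
import cv2,numpy as np
s=cv2.imread("pics/side0.png");t=cv2.imread("pics/top0.png")
a=cv2.resize(t[165:245,195:345],None,fx=5.3,fy=5.3,interpolation=cv2.INTER_CUBIC)[:, :800][:300*2]
b=cv2.resize(s[160:255,220:310],None,fx=4,fy=4,interpolation=cv2.INTER_CUBIC)
a=cv2.resize(t[165:240,195:345],(440,220),interpolation=cv2.INTER_CUBIC)
a1=cv2.resize(t[170:220,205:255],(300,300),interpolation=cv2.INTER_CUBIC);a2=cv2.resize(t[162:212,292:342],(300,300),interpolation=cv2.INTER_CUBIC)
b1=cv2.resize(s[200:250,230:280],(300,300),interpolation=cv2.INTER_CUBIC);b2=cv2.resize(s[155:205,222:272],(300,300),interpolation=cv2.INTER_CUBIC)
cv2.imwrite("pics/crop0.png",np.vstack([np.hstack([a1,a2]),np.hstack([b1,b2])]))
E
```

```text
(no output)
```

View pics/crop0.png

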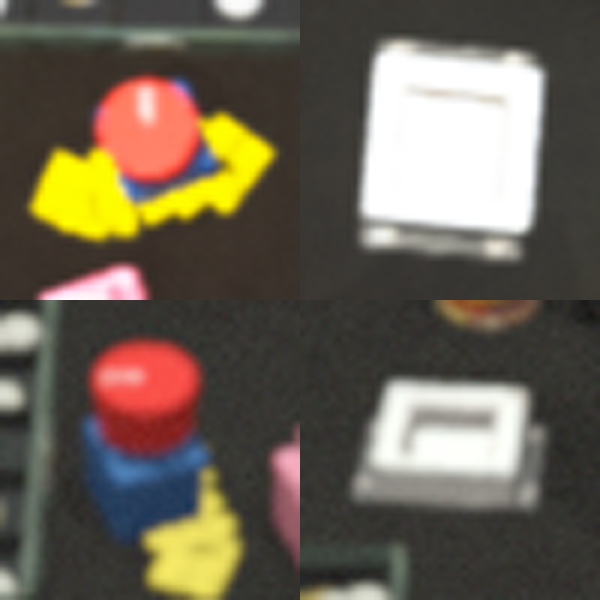

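```bash
cat > fit.py <<'E'
import cv2,numpy as np
from scipy.optimize import minimize
from plant import camera_params
P={n:camera_params(n) for n in("side","top")}
K={n:np.array([[p['fx'],0,p['cx']],[0,p['fy'],p['cy']],[0,0,1]]) for n,p in P.items()}
def proj(n,X): return cv2.projectPoints(np.float64(X),P[n]['rvec'],P[n]['tvec'],K[n],None)[0][:,0]
S=8
def fill(n,X,roi):
    x,y,w,h=roi; u=(proj(n,X)-[x,y]+.5)*S-.5
    m=np.zeros((h*S,w*S),np.float32)
    cv2.fillConvexPoly(m,cv2.convexHull(np.round(u*16).astype(np.int32)),1.,shift=4)
    return m
def down(m): return cv2.resize(m,None,fx=1/S,fy=1/S,interpolation=cv2.INTER_AREA)
def box(c,yaw,lx,ly,z0,z1):
    a=np.array([[i,j] for i in(-lx/2,lx/2) for j in(-ly/2,ly/2)])
    R=np.array([[np.cos(yaw),-np.sin(yaw)],[np.sin(yaw),np.cos(yaw)]])
    b=a@R.T+c
    return np.vstack([np.c_[b,np.full(4,z)] for z in(z0,z1)])
def cyl(c,r,z0,z1):
    t=np.linspace(0,2*np.pi,48,endpoint=False); b=np.c_[np.cos(t),np.sin(t)]*r+c
    return np.vstack([np.c_[b,np.full(48,z)] for z in(z0,z1)])
def ray(n,uv,z):
    R=cv2.Rodrigues(P[n]['rvec'])[0]; o=-R.T@P[n]['tvec']
    d=R.T@np.linalg.inv(K[n])@[*uv,1]; return o+d*(z-o[2])/d[2]
E
cat > meas.py <<'E'
from fit import *
I={n:cv2.imread(f"pics/{n}0.png").astype(np.float32) for n in("side","top")}
JR={"top":(205,170,50,45),"side":(230,200,50,50)}
BR={"top":(292,157,52,58),"side":(222,158,50,40)}
crop=lambda n,r:I[n][r[1]:r[1]+r[3],r[0]:r[0]+r[2]]
sat=lambda a:np.clip(a,0,1)
def obsj(n):
    b,g,r=cv2.split(crop(n,JR[n])); 
    red=sat((r-np.maximum(g,b)-30)/70); yel=(np.minimum(r,g)-b>25); blue=sat((b-r-10)/50)
    red[r<0]=0; return red,blue,cv2.dilate((yel&(red<.3)).astype(np.uint8),np.ones((3,3)))
OJ={n:obsj(n) for n in I}
OB={n:sat((crop(n,BR[n]).min(2)-70)/60) for n in I}
def cj(p):
    x,y,z,yaw=p; c=np.array([x,y]); e=0
    for n in I:
        l=fill(n,cyl(c,.027,z+.064,z+.096),JR[n]); b=np.maximum(fill(n,box(c,yaw,.056,.056,z,z+.052),JR[n]),0)*(1-l)
        red,blue,ig=OJ[n]; w=1-ig
        e+=(w*((down(l)-red)**2+(down(b)-blue)**2)).sum()
    return e
def cb(p):
    x,y,z,yaw=p; c=np.array([x,y]); e=0
    for n in I:
        m=np.maximum(fill(n,box(c,yaw,.092,.092,z,z+.032),BR[n]),fill(n,box(c,yaw,.122,.092,z,z+.004),BR[n]))
        e+=((down(m)-OB[n])**2).sum()
    return e
def best(f,x0,yaws):
    rs=[]
    for w in yaws:
        s=np.array([*x0,0,w]); sim=np.vstack([s]+[s+d for d in np.diag([.01,.01,.008,.15])])
        rs.append(minimize(f,s,method='Nelder-Mead',options=dict(initial_simplex=sim,xatol=1e-4,fatol=1e-3)))
    for r in sorted(rs,key=lambda r:r.fun)[:3]: print(r.x.round(4),np.degrees(r.x[3]).round(1),r.fun.round(2))
best(cj,ray("top",(230,191),.09)[:2],np.radians([-30,-10,10,30,50]))
best(cb,ray("top",(317,185),.032)[:2],np.radians([-20,0,20,70,90,110]))
# white line on lid top: from lid centre
for n,a,b in(("top",(229.5,190),(228.8,184.5)),("side",(255,262.5-200+0),(0,0))):
    if n=="top": d=ray(n,b,.096)-ray(n,a,.096); print("lid x deg",np.degrees(np.arctan2(d[1],d[0])))
for nm,uv in(("can1",(158,155)),("can2",(381,192)),("pink",(221,225)),("marker",(168,196))): print(nm,ray("top",uv,.04)[:2].round(3))
v=[]
for n in I: v.append(np.hstack([cv2.resize(np.hstack(OJ[n][:2]).astype(np.float32),None,fx=3,fy=3)*255]))
E
python3 meas.py
```

```text
[0.4508 0.1683 0.0031 0.3254] 18.6 87.12
[0.4507 0.1685 0.0031 0.3222] 18.5 87.22
[0.4505 0.1692 0.0042 0.3151] 18.1 88.99
[ 0.4865 -0.1284  0.0045 -0.0643] -3.7 75.79
[ 0.4868 -0.1286  0.0044 -0.0689] -3.9 76.02
[ 0.4866 -0.1282  0.005  -0.0677] -3.9 76.04
lid x deg 9.223978444415241
can1 [0.58  0.426]
can2 [ 0.468 -0.346]
pink [0.342 0.197]
marker [0.437 0.383]
```

>>> move_arm --moves '[[1,[0.03,-0.025,0],[0,0,0]],[1,[0.03,-0.025,0],[0,0,0]],[1,[0.03,-0.025,0],[0,0,0]],[1,[0.03,-0.025,0],[0,0,0]],[1,[0.03,-0.025,0],[0,0,0]],[1,[0.03,-0.025,0],[0,0,0]],[1,[0.03,-0.025,0],[0,0,0]],[1,[0.03,-0.025,0],[0,0,0]],[1,[0.03,-0.025,0],[0,0,0]],[1,[0.03,-0.025,0],[0,0,0]]]' --grip_force 60

```text
time: 0.93
eef_pos: [0.4431, -0.2709, 0.2309]
tcp_rot: [0.98, 0.2, -0.0, -0.0]
contact_force: [1.1, -0.7, -0.3]
opening: 1.001
finger_force: 0.0
```

>>> move_arm --moves '[[1,[0.03,-0.025,0],[0,0,0]],[1,[0.03,-0.025,0],[0,0,0]],[1,[0.013,-0.039,0],[0,0,0]],[1,[0.013,-0.039,0],[0,0,0]],[1,[0.013,-0.039,0],[0,0,0]],[1,[0.013,-0.039,0],[0,0,0]],[1,[0.013,-0.039,0],[0,0,0]],[1,[0.013,-0.039,0],[0,0,0]],[1,[0.013,-0.039,0],[0,0,0]],[1,[0,0,0],[0,0,0]]]'

```text
time: 1.77
eef_pos: [0.4531, 0.0894, 0.231]
tcp_rot: [0.979, 0.204, -0.0, -0.002]
contact_force: [0.3, -1.1, -0.3]
opening: 1.005
finger_force: 0.0
```

>>> move_arm --moves '[[1,[0.015,-0.037,0],[0,0,0]],[1,[0.015,-0.036,0],[0,0,0]],[1,[0,0,0.035],[0,0,0]],[1,[0,0,0.035],[0,0,0]],[1,[0,0,0.035],[0,0,0]],[1,[0,0,0],[0,0,0]],[1,[0,0,0],[0,0,0]],[1,[0,0,0],[0,0,0]],[1,[0,0,0],[0,0,0]],[1,[0,0,0],[0,0,0]]]'

```text
time: 2.6
eef_pos: [0.4556, 0.1624, 0.1291]
tcp_rot: [0.98, 0.2, 0.003, 0.0]
contact_force: [-0.7, -0.2, -0.3]
opening: 1.0
finger_force: 0.0
```

```bash
python3 - <<'E'
from plant import *
from fit import proj
import cv2,numpy as np
o=[]
for n in("top","side"):
    a=read_camera(n)[:,:,::-1].copy(); cv2.imwrite(f"pics/{n}1.png",a)
    u=proj(n,[[.4508,.1683,.083]])[0].astype(int); t=get_state()['eef_pos']; v=proj(n,[t])[0]
    o.append(cv2.resize(a[u[1]-50:u[1]+50,u[0]-50:u[0]+50],(400,400),interpolation=cv2.INTER_CUBIC)); print(n,(v-u+50)*4)
    cv2.drawMarker(o[-1],tuple(((v-u+50)*4).astype(int).tolist()),(0,255,0),0,12)
cv2.imwrite("pics/c1.png",np.hstack(o)); print(t,get_state()['tcp_rot'])
E
```

```text
top [203.75870476 190.41891656]
side [195.8699191  154.12223755]
[0.45500366 0.16236992 0.12827828] [9.79714299e-01 2.00391048e-01 1.81811341e-03 1.17120470e-04]
```

View pics/c1.png

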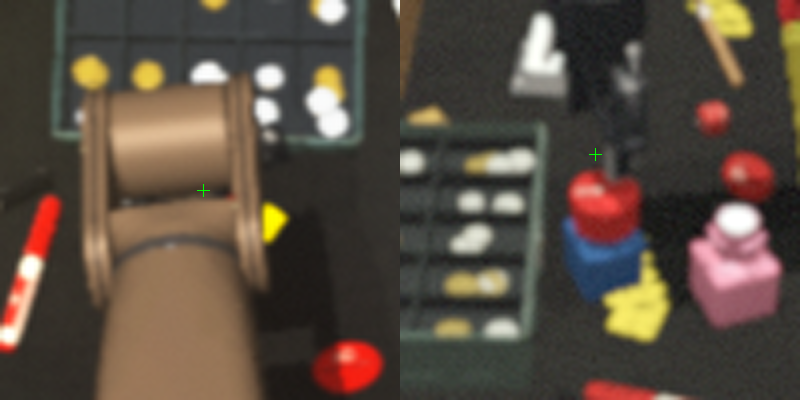

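Top: the arm hides the jar. Side: the near finger (crop 618,165) stands just above the lid (605,200), with the TCP marker between the fingers, so it lines up. Descend and close.

>>> move_arm --moves '[[1,[-0.001,-0.007,0],[0,0,0]],[1,[0,0,0.023],[0,0,0]],[1,[0,0,0.023],[0,0,0]],[1,[0,0,0.022],[0,0,0]],[1,[0,0,0],[0,0,0]],[1,[0,0,0],[0,0,0]],[1,[0,0,0],[0,0,0]],[1,[0,0,0],[0,0,0]],[1,[0,0,0],[0,0,0]],[1,[0,0,0],[0,0,0]]]'

```text
time: 3.53
eef_pos: [0.451, 0.1686, 0.0596]
tcp_rot: [0.98, 0.201, 0.001, 0.0]
contact_force: [-0.8, -0.5, 0.4]
opening: 0.995
finger_force: 0.0
```

>>> move_arm --moves '[[0,[0,0,0],[0,0,0]],[0,[0,0,0],[0,0,0]],[0,[0,0,0],[0,0,0]],[0,[0,0,0],[0,0,0]],[0,[0,0,0],[0,0,0]],[0,[0,0,0],[0,0,0]],[0,[0,0,0],[0,0,0]],[0,[0,0,0],[0,0,0]],[0,[0,0,0],[0,0,0]],[0,[0,0,0],[0,0,0]]]'

```text
time: 4.37
eef_pos: [0.4503, 0.1683, 0.059]
tcp_rot: [0.98, 0.201, 0.0, 0.0]
contact_force: [-1.8, -0.5, 5.6]
opening: 0.623
finger_force: 62.4
```

>>> move_arm --moves '[[0,[0,0,-0.015],[0,0,0]],[0,[0,0,-0.025],[0,0,0]],[0,[0,0,-0.025],[0,0,0]],[0,[0,0,-0.025],[0,0,0]],[0,[0,0,-0.01],[0,0,0]],[0,[0,0,0],[0,0,0.08]],[0,[0,0,0],[0,0,0.08]],[0,[0,0,0],[0,0,0.08]],[0,[0,0,0],[0,0,0.08]],[0,[0,0,0],[0,0,0.07]]]'

```text
time: 5.2
eef_pos: [0.4485, 0.1682, 0.1559]
tcp_rot: [1.0, 0.005, -0.002, 0.0]
contact_force: [0.2, -0.3, -5.1]
opening: 0.623
finger_force: 64.7
```

```bash
python3 - <<'E'
from plant import *
from scipy.spatial.transform import Rotation as R
s=get_state();r=R.from_quat(s['tcp_rot']);print(s['eef_pos'],s['finger_force'],s['opening'],r.apply([1,0,0]),r.inv().apply([.4865-s['eef_pos'][0],-.1284-s['eef_pos'][1],0]))
E
```

```text
[0.44854713 0.16820367 0.15586831] 64.74382672458887 0.6233174964650806 [ 0.99994317  0.00993297 -0.00387222] [ 3.50045609e-02  2.96966051e-01 -2.88618398e-05]
```

>>> move_arm --moves '[[0,[0.0035,0.02,0],[0,0,0]],[0,[0.0035,0.035,0],[0,0,0]],[0,[0.0035,0.035,0],[0,0,0]],[0,[0.0035,0.035,0],[0,0,0]],[0,[0.0035,0.035,0],[0,0,0]],[0,[0.0035,0.035,0],[0,0,0]],[0,[0.0035,0.035,0],[0,0,0]],[0,[0.0035,0.035,0],[0,0,0]],[0,[0.0035,0.02,0],[0,0,0]],[0,[0.0035,0.012,0],[0,0,0]]]'

```text
time: 6.03
eef_pos: [0.4881, -0.1302, 0.1562]
tcp_rot: [1.0, 0.005, -0.001, -0.0]
contact_force: [-0.6, -0.1, -5.5]
opening: 0.625
finger_force: 65.2
```

>>> move_arm --moves '[[0,[0,0,0.01],[0,0,0]],[0,[0,0,0.02],[0,0,0]],[0,[0,0,0.015],[0,0,0]],[0,[0,0,0],[0,0,0]],[0,[0,0,0],[0,0,0]],[0,[0,0,0],[0,0,0]],[0,[0,0,0],[0,0,0]],[0,[0,0,0],[0,0,0]],[0,[0,0,0],[0,0,0]],[0,[0,0,0],[0,0,0]]]'

```text
time: 6.87
eef_pos: [0.4896, -0.1282, 0.1141]
tcp_rot: [1.0, 0.007, 0.001, 0.0]
contact_force: [0.7, 0.6, -5.5]
opening: 0.622
finger_force: 65.2
```

```bash
python3 - <<'E'
from plant import *
from fit import proj
import cv2,numpy as np
o=[]
s=get_state();t=s['eef_pos']
for n in("top","side"):
    a=read_camera(n)[:,:,::-1].copy(); cv2.imwrite(f"pics/{n}2.png",a)
    u=proj(n,[[.4865,-.1284,.06]])[0].astype(int)
    o.append(cv2.resize(a[u[1]-40:u[1]+40,u[0]-40:u[0]+40],(400,400),interpolation=cv2.INTER_CUBIC))
cv2.imwrite("pics/c2.png",np.hstack(o)); print(t,s['tcp_rot'],s['contact_force'])
E
```

```text
[ 0.48955986 -0.1281855   0.11405529] [9.99975747e-01 6.93207053e-03 6.15342878e-04 2.69330448e-04] [ 0.71227449  0.5954351  -5.53595594]
```

View pics/c2.png

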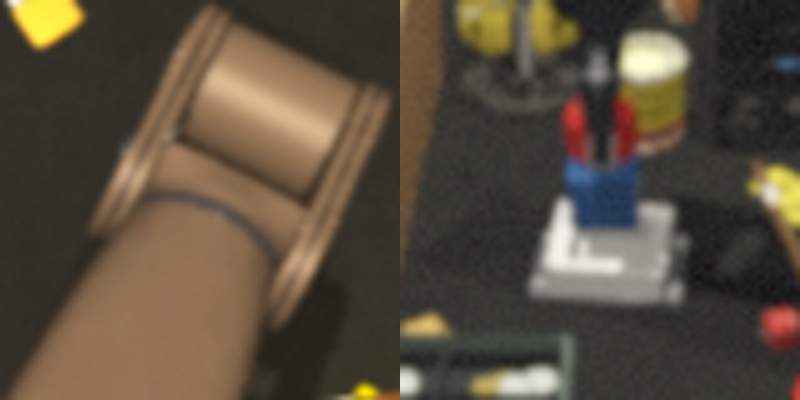

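Side: the jar hangs upright at crop (600,190) above the brace, its faces about parallel to the pocket. I'll fit its x and yaw from this view with the height known.

```bash
cat > m2.py <<'E'
from fit import *
a=cv2.imread("pics/side2.png").astype(np.float32); u=proj("side",[[.4865,-.1284,.08]])[0].astype(int)
r=(u[0]-25,u[1]-25,50,50); b,g,rd=cv2.split(a[r[1]:r[1]+50,r[0]:r[0]+50])
blue=np.clip((b-rd-10)/40,0,1); print(blue.sum())
z=.055
def f(p):
    c=np.array(p[:2]); m=fill("side",box(c,p[2],.056,.056,z,z+.052),r)*(1-fill("side",cyl(c,.027,z+.064,z+.096),r))
    w=np.ones_like(blue); 
    return (w*(down(m)-blue)**2).sum()
for w in(-.2,-.05,.1):
    s=np.array([.4885,-.128,w]); q=minimize(f,s,method='Nelder-Mead',options=dict(initial_simplex=np.vstack([s]+[s+d for d in np.diag([.008,.008,.1])])))
    print(q.x.round(4),np.degrees(q.x[2]),q.fun)
E
python3 m2.py
```

```text
155.09999
[ 0.4894 -0.1291  0.0291] 1.6694405197348032 37.691795349121094
[ 0.4898 -0.1291  0.0348] 1.9955592356287732 37.641700744628906
[ 0.4898 -0.1299  0.0278] 1.5901064719537321 37.670753479003906
```

>>> move_arm --moves '[[0,[-0.003,0,0],[0,0,0.01]],[0,[0,0,0.01],[0,0,0]],[0,[0,0,0.008],[0,0,0]],[0,[0,0,0.004],[0,0,0]],[0,[0,0,0.003],[0,0,0]],[0,[0,0,0.003],[0,0,0]],[0,[0,0,0.002],[0,0,0]],[0,[0,0,0],[0,0,0]],[0,[0,0,0],[0,0,0]],[0,[0,0,0],[0,0,0]]]'

```text
time: 7.8
eef_pos: [0.486, -0.1281, 0.0832]
tcp_rot: [1.0, 0.002, -0.0, -0.0]
contact_force: [-0.5, 0.3, -5.9]
opening: 0.622
finger_force: 65.2
```

>>> move_arm --moves '[[0,[0,0,0.004],[0,0,0]],[0,[0,0,0.004],[0,0,0]],[0,[0,0,0.003],[0,0,0]],[0,[0,0,0.002],[0,0,0]],[0,[0,0,0.002],[0,0,0]],[0,[0,0,0.002],[0,0,0]],[0,[0,0,0],[0,0,0]],[0,[0,0,0],[0,0,0]],[0,[0,0,0],[0,0,0]],[0,[0,0,0],[0,0,0]]]'

```text
time: 8.63
eef_pos: [0.4863, -0.1281, 0.0672]
tcp_rot: [1.0, 0.002, -0.0, -0.0]
contact_force: [-4.6, 1.7, 4.8]
opening: 0.622
finger_force: 66.0
```

>>> move_arm --moves '[[0,[0,0,0],[0,0,0]],[0,[0,0,0],[0,0,0]],[0,[0,0,0],[0,0,-0.1]],[0,[0,0,0],[0,0,-0.1]],[0,[0,0,0],[0,0,-0.1]],[0,[0,0,0],[0,0,-0.1]],[0,[0,0,0],[0,0,-0.1]],[0,[0,0,0],[0,0,0]],[0,[0,0,0],[0,0,0]],[0,[0,0,0],[0,0,0]]]' --grip_force 110

```text
time: 9.47
eef_pos: [0.4873, -0.1283, 0.0674]
tcp_rot: [0.969, 0.248, 0.001, 0.001]
contact_force: [-1.6, 3.5, 5.8]
opening: 0.613
finger_force: 114.1
```

```bash
python3 -c "
from plant import *
s=get_state();print(s['tcp_rot'],s['wrist_torque'],s['contact_force'],s['qpos'],s['eef_pos'])"
```

```text
[9.68670383e-01 2.48345763e-01 1.29409786e-03 6.29484071e-04] [0.48600746 0.16477526 0.01948987] [-1.60710211  3.51314864  5.83832493] [-4.59312073e-01  1.14078267e-01  2.10872355e+00  9.24272038e-04
  9.16007819e-01  6.08977585e-01] [ 0.48733018 -0.12825917  0.06736476]
```

>>> move_arm --moves '[[0,[0,0,0],[0,0,-0.1]],[0,[0,0,0],[0,0,-0.1]],[0,[0,0,0],[0,0,-0.1]],[0,[0,0,0],[0,0,-0.1]],[0,[0,0,0],[0,0,-0.1]],[0,[0,0,0],[0,0,-0.1]],[0,[0,0,0],[0,0,-0.1]],[0,[0,0,0],[0,0,0]],[0,[0,0,0],[0,0,0]],[0,[0,0,0],[0,0,0]]]'

```text
time: 10.3
eef_pos: [0.4875, -0.1283, 0.0684]
tcp_rot: [0.825, 0.566, 0.001, 0.001]
contact_force: [-4.0, 4.7, 11.4]
opening: 0.611
finger_force: 114.9
```

```bash
python3 -c "
from plant import *
s=get_state();print(s['tcp_rot'],s['wrist_torque'],s['contact_force'],s['qpos'],s['eef_pos'])"
```

```text
[0.82462977 0.56567142 0.00087025 0.00091032] [0.61504897 0.55716546 0.06871317] [-3.98506897  4.65487429 11.41650763] [-4.59180808e-01  1.12918845e-01  2.10762723e+00  7.91832068e-04
  9.18607870e-01 -9.13598571e-02] [ 0.48753567 -0.12831735  0.06842192]
```

>>> move_arm --moves '[[0,[0,0,-0.001],[0,0,0]],[0,[0,0,-0.001],[0,0,0]],[0,[0,0,-0.001],[0,0,0]],[0,[0,0,-0.001],[0,0,0]],[0,[0,0,-0.001],[0,0,0]],[0,[0,0,0],[0,0,0]],[0,[0,0,0],[0,0,0]],[0,[0,0,0],[0,0,0]],[0,[0,0,0],[0,0,0]],[0,[0,0,0],[0,0,0]]]'

```text
time: 11.13
eef_pos: [0.4861, -0.1281, 0.0711]
tcp_rot: [0.824, 0.566, -0.0, -0.0]
contact_force: [0.3, -0.4, -0.7]
opening: 0.61
finger_force: 114.6
```

>>> move_arm --moves '[[0,[0,0,-0.005],[0,0,0]],[0,[0,0,-0.006],[0,0,0]],[0,[0,0,-0.006],[0,0,0]],[0,[0,0,-0.006],[0,0,0]],[0,[0,0,-0.006],[0,0,0]],[0,[0,0,-0.006],[0,0,0]],[0,[0,0,-0.005],[0,0,0]],[0,[0,0,0],[0,0,0]],[0,[0,0,0],[0,0,0]],[0,[0,0,0],[0,0,0]]]'

```text
time: 11.97
eef_pos: [0.4859, -0.128, 0.1111]
tcp_rot: [0.824, 0.566, -0.0, -0.0]
contact_force: [-0.7, -0.5, -1.0]
opening: 0.614
finger_force: 114.7
```

```bash
python3 - <<'E'
from plant import *
from fit import proj
import cv2,numpy as np
s=get_state();print(s['eef_pos'],s['contact_force'],s['finger_force'],abs(s['dq']).max())
a=read_camera("side")[:,:,::-1].copy()
u=proj("side",[[.4865,-.1284,.07]])[0].astype(int)
cv2.imwrite("pics/c3.png",cv2.resize(a[u[1]-40:u[1]+40,u[0]-40:u[0]+40],(560,560),interpolation=cv2.INTER_CUBIC))
E
```

```text
[ 0.48594873 -0.12803858  0.11111873] [-0.66168501 -0.45537346 -0.98693032] 114.66796092689037 0.005936130189610519
```

View pics/c3.png

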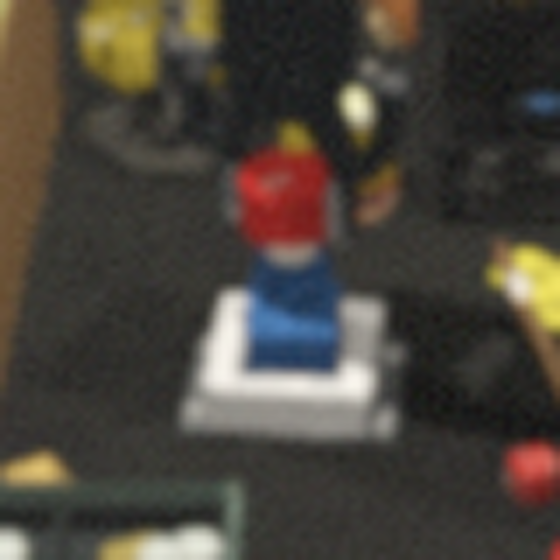

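The side view shows the jar seated in the brace at crop (293,310), the pale neck visible at (295,252), and the lid held level above it at (283,195). Handing in.

```bash
python3 -c "
from plant import *
print(sign_off())"
```

```text
the job is handed in; nothing more can be done
None
```

The job is handed in: the blue jar is seated upright in the brace, and the red lid is twisted free and held level about 18 mm above the mouth; the paint tins and marker weren't touched, and the judge's verdict was not shown.

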